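# Crank the calibration piston home and shut the outlet valve

## Robot

A 6-joint arm with a two-finger parallel gripper is mounted at the origin on the work surface. World frame = base frame: x ahead of the robot, y to its left, z up, the work surface at z = 0. Lengths are in m, angles in rad, forces in N, time in s.
With the tool pointing down it reaches from about 0.275 to 0.775 m from the base axis. Payload 14.6 kg.
Tool frame: the origin (TCP) lies midway between the tips of the shut fingers; the grasp point (between the pads) lies 19 mm behind it; x points along the fingers, y is the direction in which the jaws open and shut, and the axes are right-handed (so a half turn about x gives the same grasp; the last joint's range is limited). The gripper opens to 85 mm and grips with 20 to 120 N. Pads are 22 mm wide; open, the fingers measure 114 mm over their backs; the gripper's body (76 mm by 85 mm) begins 54 mm behind the grasp point. The pads swing forward as they close: fully open they stand 13 mm farther back than shut.
Start: joints at [-1.277, 0.263, -0.048, 1.259, 0, 1.415], TCP at [0.228, -0.473, 0.231] pointing down, gripper open.
Joint ranges: [-2.65, 2.65], [-0.89, 1.7], [-1.18, 1.37], [-2.13, 2.11], [-1.35, 1.29], [-3.14, 3.14]. Speed limits (rad/s): [1.89, 1.89, 2.57, 2.79, 3.14, 3.14].

## Interface

Orientations are given as a 3x3 rotation matrix whose columns are the frame's x, y, z axes.
In Python, from rig import r gives the robot as it stands.
- The arm moves only by the tool apply_moves, never from a script. Its argument "targets" is a list of rows, each an object with "offset": the shift along the world's x, y, z in mm, a list of three; "yaw": the turn about the world's z in rad; "claw": the closure, from 0 (fully open) to 1 (shut). A call has 1 to 5 rows; each row shifts and turns the commanded pose from where the row before left it; what a row does not reach is not made up. A row lasts 1/12 s, in which the tool goes at most 41.7 mm and 7.16 degrees, less where a joint would pass 70% of its speed; a pose out of reach is approached as far as the arm can. A call is refused whole if a number of a shift passes 41.7 or a number of a turn 0.125, either way. A call with a gripper value outside its range is refused whole. The fingers move at their own pace and stop on an object; "squeeze" is the grip in N (left out, the last holds). Time passes only in rows, so rows that do not move let the fingers close. It gives the time, the measured TCP pose, the force and the opening at its end, in the units of the state.
- r.read_state(): the state, without advancing time (a new reading comes with each control period).
- r.get_image(name): name is "scene" or "top" or "wrist"; returns a dict with "pixels" (480x640x3 uint8, red, green, blue), "fovy" (degrees; the focal length in pixels is half the picture's height over the tangent of half this angle, whatever the lens; pixels are square), "cx", "cy" (the principal point, pixels), "k1" (the pictures are not rectified: a ray, as slopes to the right and down, at radius r is drawn at 1 + k1 r^2 times it, then the intrinsics apply), "origin" and "orientation" of the camera in the world. Camera axes: x right, y up, looking along -z (the intrinsics and any distortion apply to the point x, -y, -z); pixel columns grow to the right and rows downward; lengths in m; the calibration is good to about 2 mm. A picture is of the moment at which its call begins. There is no depth.
- r.close_job(): hands the job in, once; it reports no verdict.
The state is a dict: "time_s": time; "joints": joint angles; "qd": joint speeds; "effort": joint torques, N m; "tool_pos": TCP position; "tcp_rot": TCP orientation; "force": force on the tool from outside, world axes, zero at the start; "ft_torque": the same for the moment, N m; "gripper_width": finger opening in m.
Only numpy, scipy, OpenCV 4.12 (cv2) and the standard library are available. Lean on these libraries where they do the work, as an engineer would, in place of code of your own. Each camera call takes 0.05 s, during which the arm holds its last target.

## Task

Take the crank handle of the calibration rig and wind it clockwise, at an even pace (no faster than about half a turn a second, never letting it run ahead or back at the stiff spot in each turn), until the piston's crosshead is felt to bear firmly on the end stop, without forcing it. Then swing the valve lever all the way over to shut, and let go. Leave the other things on the bench alone.

Things in the scene. Friction and masses are not known exactly. Their poses are not given: they have to be found in the camera images.
- rig: calibration rig: aluminium plate 210 x 500 x 12 mm fixed to the bench; gearbox (100 x 100 mm, top 92 mm above the bench) and crank at its -y end, clear cylinder at its +y end. Origin under the plate's middle; y runs along the plate from crank to cylinder, x away from the robot
- cylinder_mid (a point): middle of the clear cylinder, at y 143 mm of the rig, 55 mm above the bench; with its square black flanges it fills y 54 to 232 mm, |x| up to 50 mm, up to 102 mm above the bench
- crank_axis (a point): point on the crank's upright axis, 120 mm above the bench (height of the crank arm's top face), at x 0, y -150 mm of the rig
- crank (a joint): crank angle, rad, growing clockwise seen from above, which drives the piston 6 mm per rad (37.7 mm a turn) along the rig's +y. At 0 the arm points to the rig's -x (the robot's side), at 1.57 to its +y. Starts between -1.2 and 0.9; the end stop is met between 8.6 and 12.6, one to two turns on. Stays where it is left, outside the stiff spot
- plunger_nose (a point): nose of the sprung plunger (at rest, 102 mm above the bench) at the -y end; bracket top 113 mm. Once a turn a roller on the crank must push it aside, while the arm is within 0.4 rad of the rig's +y (1.57, 7.85): there the handle first resists with up to about 12 N, then is thrown forward, briefly with up to 25 N; elsewhere it takes 2 to 3 N. The stop never lies in the stiff spot
- handle_mid (a point): mid-height (146 mm above the bench) of the crank's handle, an upright black cylinder 22 mm across, from 121 to 167 mm above the bench, 65 mm from the crank's axis. It spins freely on its pin: gripped firmly, it can be carried round without turning the gripper. The crank arm's top face is at 120 mm
- piston: the piston's crosshead, an aluminium plate 94 x 16 x 52 mm across the two guide rods between gearbox and cylinder, driven along the rig's +y by the crank. Origin in the middle of its +y face, on the plate (12 mm above the bench); axes as the rig's. It is home when this face bears on the stop's screws
- stop: end stop: two dark steel blocks 28 x 14 x 64 mm on the guide rods; origin in the middle of their -y face, on the plate; axes as the rig's. A stop screw sticks out of each by 1 to 13 mm (same on both, not measured): the crosshead meets these. The handle then stiffens by about 4 N per 0.1 rad; 12 to 18 N is firm, over 24 N forces it; less 2 to 3 N of friction, each newton presses the stop with 10.8 N
- valve (a joint): outlet valve lever, rad: about 0 open (leaning to the rig's +y), 1.0 shut against its own stop (leaning to the rig's -y); stays where left; needs about 1 N
- valve_tip (a point): middle of the black ball, 26 mm across, on the valve lever's end. The lever, 80 mm long, turns about a level axis parallel to the rig's x, at x -78, y 170 mm of the rig, 34 mm above the bench; the ball is 104 mm above the bench at either end of its swing, 114 mm midway
- gland: white cable gland, 26 mm across, 26 mm high, standing on the plate between crank and valve, on the robot's side; origin under its middle
- driver: black-handled screwdriver, 150 mm long, lying on the plate on its far side; origin at its middle
- jar: amber jar with white cap, 64 mm across, 100 mm high, beyond the rig; origin under its middle
- adapter: black power adapter, 60 x 120 x 40 mm, beyond the rig; origin under its middle
- pipe: grey plastic pipe, 40 mm across, 240 mm long, lying left of the rig; origin at its underside's middle
- beaker: clear plastic cup, 76 mm across, 95 mm high, right of the rig; origin under its middle
- wrench: steel wrench, 160 mm long, lying right of the rig; origin at its middle

How it is judged:
By the outcome, as a careful person would: the job done as asked, in the order asked, and still so for the second after the job is handed in, with the robot touching nothing.
It also fails if it takes over 72 s, if anything falls off the work surface, if the arm or the gripper's body presses on something with over 40 N, if the wrist force passes 120 N, or if a joint passes its speed limit or range.

## Working session

There is one attempt and no reset: what is moved stays moved. The work goes in short steps, Python scripts to look and compute and a tool call to move; the robot and the scene stay as the last step left them, time stands still between calls to the robot, and variables do not carry over. Pictures are saved under pics/ and viewed, and the job is handed in when it is done.

Besides the shell and the picture viewer there is one more tool, called after "Request:" as name([rows], argument=value, ...), one row to a line, values as JSON. apply_moves: Moves the arm, as the interface text tells. Its arguments: {"type":"object","properties":{"targets":{"type":"array"},"squeeze":{"type":"number"}},"required":["targets"]}

```bash
mkdir -p pics; ls; cat > h.py <<'E'
import numpy as np, cv2, math
from rig import r
def cam(n,save=None):
    im=r.get_image(n)
    if save: cv2.imwrite('pics/'+save,cv2.cvtColor(im['pixels'],cv2.COLOR_RGB2BGR))
    return im
def f(im): return 240/math.tan(math.radians(im['fovy'])/2)
def ray(im,u,v):
    F=f(im); K=np.array([[F,0,im['cx']],[0,F,im['cy']],[0,0,1.]])
    p=cv2.undistortPoints(np.array([[[u,v]]],float),K,np.array([im['k1'],0,0,0,0.]))[0,0]
    d=np.array(im['orientation'])@np.array([p[0],-p[1],-1]); return np.array(im['origin']),d
def onz(im,u,v,z):
    o,d=ray(im,u,v); return o+d*(z-o[2])/d[2]
def proj(im,P):
    q=np.array(im['orientation']).T@(np.array(P,float)-np.array(im['origin'])); a=q[0]/-q[2]; b=-q[1]/-q[2]
    s=1+im['k1']*(a*a+b*b); F=f(im); return im['cx']+F*a*s, im['cy']+F*b*s
E
python3 - <<'E'
from h import *
for n in ['scene','top','wrist']:
    im=cam(n,n+'0.png'); print(n,{k:(v if k!='pixels' else 0) for k,v in im.items()})
print(r.read_state())
E
```

```text
pics
scene {'pixels': 0, 'fovy': 51.49731165438518, 'cx': 320.0683184615959, 'cy': 236.58297043099478, 'k1': -0.13600492679213833, 'origin': array([ 1.57979037, -0.03994143,  0.82031686]), 'orientation': array([[ 0.05656558, -0.58221921,  0.81106173],
       [ 0.99838709,  0.03693517, -0.0431163 ],
       [-0.00485356,  0.81219245,  0.5833694 ]])}
top {'pixels': 0, 'fovy': 48.46676073664578, 'cx': 323.9688515328866, 'cy': 249.34293028007087, 'k1': -0.14687472791939657, 'origin': array([0.45970759, 0.02583066, 1.763893  ]), 'orientation': array([[-0.01470983,  0.99769367, -0.06626426],
       [-0.99983109, -0.01394629,  0.01197057],
       [ 0.01101882,  0.06642916,  0.9977303 ]])}
wrist {'pixels': 0, 'fovy': 71.30542388207115, 'cx': 323.45501779245626, 'cy': 241.27197270362734, 'k1': 0.0070956554377214305, 'origin': array([ 0.30349321, -0.43518854,  0.3735909 ]), 'orientation': array([[ 4.33222077e-01,  8.51720017e-01,  2.94773886e-01],
       [-9.01287022e-01,  4.09606613e-01,  1.41081984e-01],
       [-5.78983553e-04, -3.26795708e-01,  9.45094826e-01]])}
{'time_s': 0.15, 'joints': array([-1.27727188e+00,  2.63379852e-01, -4.87496521e-02,  1.25936790e+00,
        2.77124244e-05,  1.41550672e+00]), 'qd': array([ 2.49480174e-05, -2.00853966e-03,  1.64579093e-03,  7.66849408e-04,
        6.44709262e-04,  5.90971684e-04]), 'effort': array([ 1.19081426e-03, -6.37826014e+01,  3.84648514e+01,  1.06398831e-02,
       -7.19940954e-05, -1.25071580e-06]), 'tool_pos': array([ 0.22775085, -0.47282736,  0.230968  ]), 'tcp_rot': array([[-1.76314182e-04,  4.33897271e-01, -9.00962334e-01],
       [ 6.79111105e-04, -9.00962088e-01, -4.33897286e-01],
       [-9.99999754e-01, -6.88355771e-04, -1.35812062e-04]]), 'force': array([0.47189978, 0.45571789, 0.05075173]), 'ft_torque': array([ 0.01528442,  0.02951407, -0.07947248]), 'gripper_width': 0.08546151212231917}
```

View pics/scene0.png

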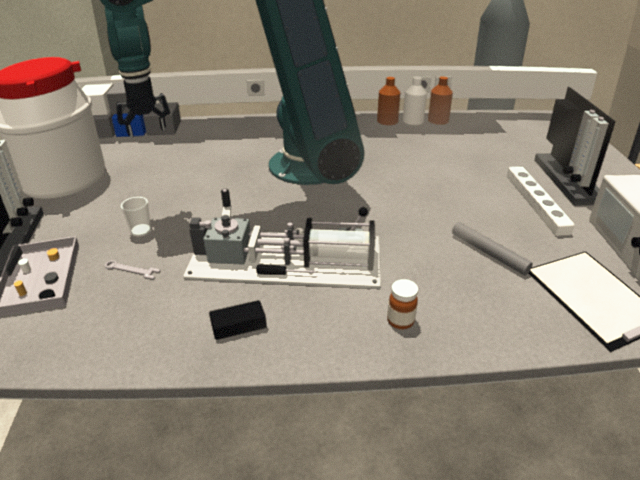

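View pics/top0.png

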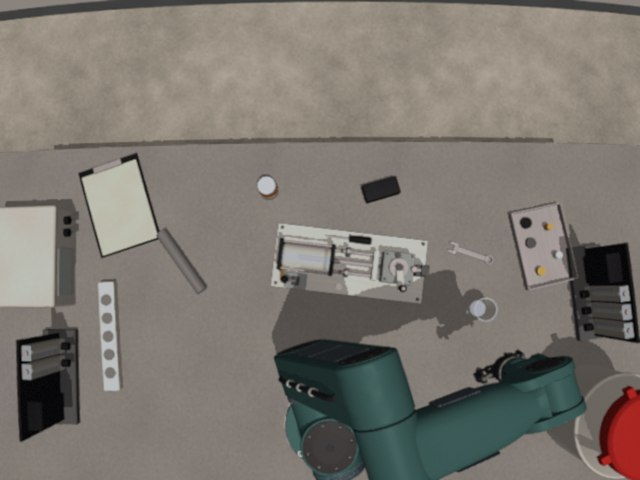

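View pics/wrist0.png

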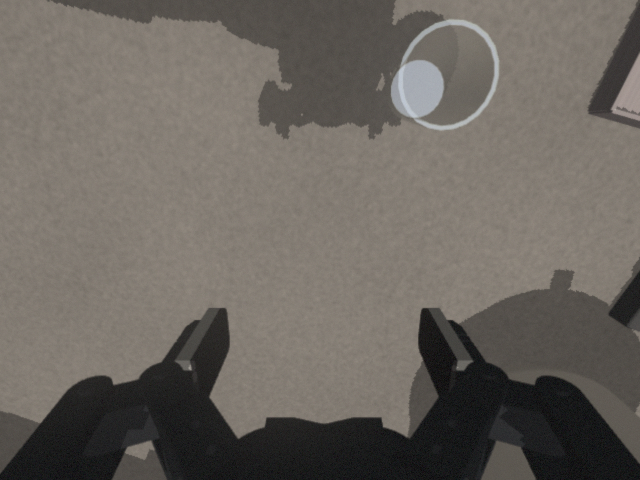

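The top view shows the plate with corners near (280,224), (427,241), (419,303) and (272,286). The crank hub is near (401,266), the handle near (403,288), and the valve ball near (284,278). I'll zoom in for detail.

```bash
python3 - <<'E'
import cv2
a=cv2.imread('pics/top0.png')[215:312,262:440]; cv2.imwrite('pics/topz.png',cv2.resize(a,None,fx=4.4,fy=4.4,interpolation=cv2.INTER_CUBIC))
a=cv2.imread('pics/scene0.png')[180:295,180:390]; cv2.imwrite('pics/scz.png',cv2.resize(a,None,fx=3.8,fy=3.8,interpolation=cv2.INTER_CUBIC))
E
```

```text
(no output)
```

View pics/topz.png

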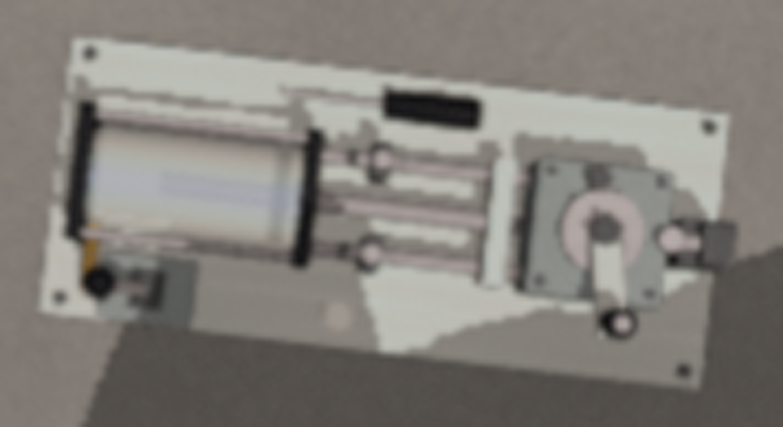

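View pics/scz.png

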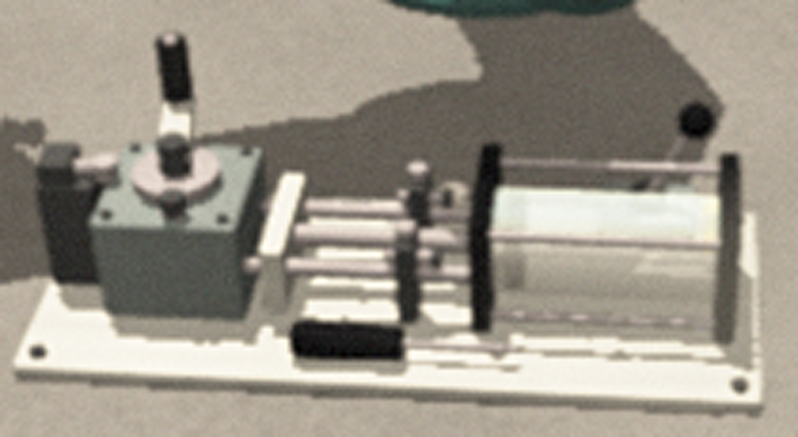

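```bash
cat >> h.py <<'E'
def rigpose(): return np.load('rig.npz')['o'],np.load('rig.npz')['R']
def fromrig(p):
    o,R=rigpose(); return o+R@np.array(p,float)
def torig(p):
    o,R=rigpose(); return R.T@(np.array(p)-o)
E
python3 - <<'E'
from h import *
im=cam('top'); z=lambda u,v:(262+(u+.5)/4.4-.5,215+(v+.5)/4.4-.5)
C=[onz(im,*z(u,v),.012)[:2] for u,v in [(73,38),(730,113),(698,388),(40,312)]]
C=np.array(C); print(C)
for i in range(4): print(np.linalg.norm(C[i]-C[(i+1)%4]))
# rig: +y ends = left px ; far = top px. corners: (+x,+y),(+x,-y),(-x,-y),(-x,+y)
M=np.array([[.105,.25],[.105,-.25],[-.105,-.25],[-.105,.25]])
c=C.mean(0); H=M.T@(C-c); U,S,Vt=np.linalg.svd(H); R=Vt.T@U.T
print(c,R,math.atan2(R[1,0],R[0,0]),(C-c)@R-M)
RR=np.eye(3); RR[:2,:2]=R; np.savez('rig.npz',o=np.array([*c,0]),R=RR)
h=onz(im,*z(621,323),.167); print('handle top',h,torig(h))
ax=fromrig([0,-.15,.12]); print('axis',ax, 'hub seen',onz(im,*z(606,228),.125))
b=onz(im,*z(97,282),.104); print('ball',b,torig(b))
# expected ball at 0
for q in (0,):
  print(torig(onz(im,*z(338,316),.038)))
for u,v in [(318,110),(300,265),(482,283),(516,285)]: print(torig(onz(im,*z(u,v),.064)))
# scene
s=cam('scene'); zs=lambda u,v:(180+(u+.5)/3.8-.5,180+(v+.5)/3.8-.5)
h=onz(s,*zs(170,40),.167);print('scene handle',h,torig(h)); b=onz(s,*zs(696,119),.104);print('ball',b,torig(b))
for u,v in [(762,408),(14,375)]: print(torig(onz(s,*zs(u,v),.0)))
d=torig(onz(im,*z(621,323),.167))[:2]-[0,-.15]; print('angle',math.atan2(d[1],-d[0]),np.hypot(*d))
E
```

```text
[[ 0.6646066   0.15480977]
 [ 0.60137598 -0.33970534]
 [ 0.39492888 -0.31017287]
 [ 0.45951989  0.18135603]]
0.4985411775672411
0.208548735545898
0.4957546367129782
0.20679763641140628
[ 0.53010784 -0.0784281 ] [[ 0.99157676  0.12952037]
 [-0.12952037  0.99157676]] -0.1298852597464336 [[-0.00184321 -0.00130642]
 [-0.00049144  0.00015424]
 [ 0.00097535  0.00269885]
 [ 0.00135929 -0.00154667]]
handle top [ 0.44600979 -0.22828237  0.167     ] [-0.06398049 -0.15948442  0.167     ]
axis [ 0.51067978 -0.22716461  0.12      ] hub seen [ 0.5124098  -0.22583579  0.125     ]
ball [0.4801889  0.13262901 0.104     ] [-0.07683465  0.2028138   0.104     ]
[-0.08093585  0.02831958  0.038     ]
[0.06594726 0.06072031 0.064     ]
[-0.04747058  0.06085871  0.064     ]
[-0.04532666 -0.07183822  0.064     ]
[-0.0439582  -0.09660332  0.064     ]
scene handle [ 0.44827255 -0.22921438  0.167     ] [-0.06161607 -0.1601155   0.167     ]
ball [0.47437631 0.13303481 0.104     ] [-0.08265084  0.20246334  0.104     ]
[0.10110954 0.25102755 0.        ]
[ 0.10320087 -0.24966313  0.        ]
angle -0.14716753929519139 0.06467964968556945
```

Request:
apply_moves([
  {"offset": [20,23,0],"yaw": 0.1,"claw": 0.3},
  {"offset": [22,25,0],"yaw": 0.1,"claw": 0.3},
  {"offset": [22,25,0],"yaw": 0.1,"claw": 0.3},
  {"offset": [22,25,0],"yaw": 0.1,"claw": 0.3},
  {"offset": [22,25,0],"yaw": 0.1,"claw": 0.3},
], squeeze=100)

```text
time_s: 0.67
tool_pos: [0.3365, -0.3487, 0.2313]
tcp_rot: [[0.0, 0.815, -0.579], [0.0, -0.579, -0.815], [-1.0, -0.0, -0.0]]
force: [1.2, -1.7, 0.6]
gripper_width: 0.0597
```

Request:
apply_moves([
  {"offset": [22,25,0],"yaw": 0.1,"claw": 0.3},
  {"offset": [22,25,0],"yaw": 0.1,"claw": 0.3},
  {"offset": [22,25,0],"yaw": 0.1,"claw": 0.3},
  {"offset": [22,24,0],"yaw": 0.1,"claw": 0.3},
  {"offset": [22,22,0],"yaw": 0.09,"claw": 0.3},
])

```text
time_s: 1.08
tool_pos: [0.4466, -0.2273, 0.2314]
tcp_rot: [[0.0, 0.992, -0.126], [-0.0, -0.126, -0.992], [-1.0, 0.0, -0.0]]
force: [0.3, -0.9, -0.1]
gripper_width: 0.06
```

Request:
apply_moves([
  {"offset": [0,0,0],"yaw": 0,"claw": 0.3},
  {"offset": [0,0,0],"yaw": 0,"claw": 0.3},
])

```text
time_s: 1.25
tool_pos: [0.4464, -0.228, 0.2311]
tcp_rot: [[-0.0, 0.992, -0.129], [0.0, -0.129, -0.992], [-1.0, -0.0, -0.0]]
force: [0.2, -0.1, 0.2]
gripper_width: 0.0602
```

```bash
python3 - <<'E'
from h import *
cam('wrist','w1.png'); im=cam('top','t1.png');cam('scene','s1.png')
s=r.read_state(); print(s['tool_pos'],s['tcp_rot'][:,1],s['joints'],s['force'],s['gripper_width'])
a=cv2.imread('pics/top0.png')
z=lambda u,v:(262+(u+.5)/4.4-.5,215+(v+.5)/4.4-.5)
for u,v in [(390,163),(386,255),(362,155),(490,155),(482,283),(500,285)]:
  print([torig(onz(im,*z(u,v),zz))[:2].round(4) for zz in (.064,.076)])
E
```

```text
[ 0.44525924 -0.22959529  0.23121108] [ 9.91064062e-01 -1.33386459e-01 -2.79991663e-04] [-6.38782541e-01  2.22053662e-01 -1.05153751e-01  1.24380735e+00
 -1.83593809e-04  1.06579900e+00] [ 0.09186919 -0.76534119  0.64450332] 0.06005458333255869
[array([0.0336, 0.0043]), array([0.0328, 0.005 ])]
[array([-0.0331, -0.0003]), array([-0.0335,  0.0004])]
[array([0.0371, 0.0252]), array([0.0362, 0.0257])]
[array([ 0.0478, -0.0674]), array([ 0.0469, -0.0663])]
[array([-0.0453, -0.0718]), array([-0.0456, -0.0707])]
[array([-0.0453, -0.085 ]), array([-0.0455, -0.0838])]
```

View pics/w1.png

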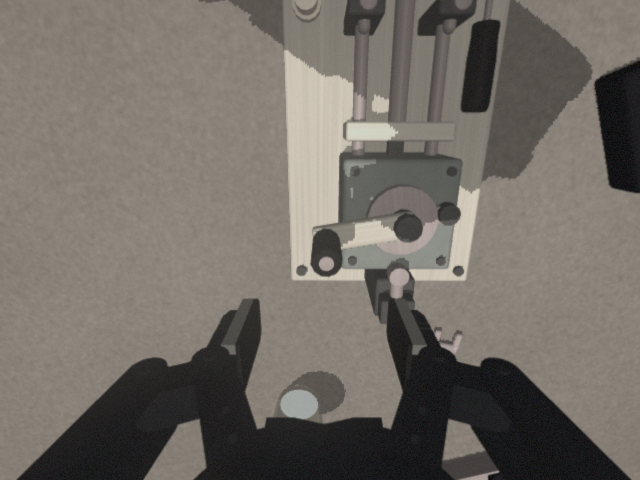

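View pics/s1.png

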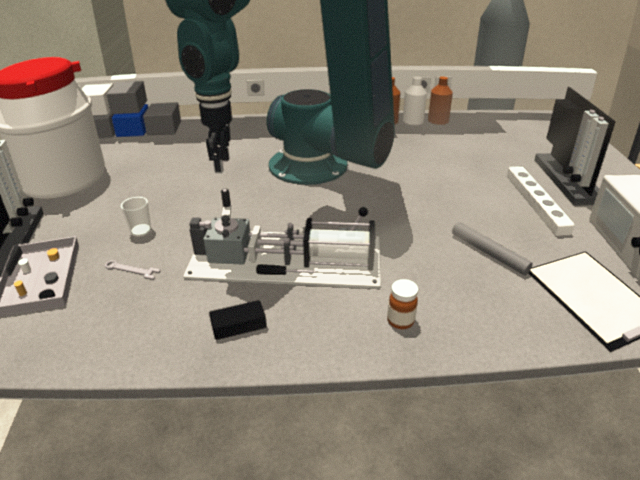

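The wrist view shows the handle's top at about (326,264) and the knob of the crank's hub at (408,228). I'll measure both from this view, along with the crosshead and the stop.

```bash
python3 - <<'E'
from h import *
im=cam('wrist')
g=cv2.cvtColor(im['pixels'],cv2.COLOR_RGB2BGR)[0:300,280:500]; cv2.imwrite('pics/w1z.png',cv2.resize(g,None,fx=2,fy=2))
p=onz(im,326,264,.167);print(p,torig(p)); p=onz(im,408,228,.13);print(p,torig(p))
for u,v,z in [(294,279,.012),(466,280,.012),(459,270,.012),(302,271,.012)]: p=onz(im,u,v,z);print(torig(p))
for u,v,z in [(400,123,.064),(364,30,.076),(450,24,.076),(364,20,.05)]: p=onz(im,u,v,z);print('y',torig(p))
E
```

```text
[ 0.44617115 -0.23209755  0.167     ] [-0.06332635 -0.16324657  0.167     ]
[ 0.51008988 -0.2266293   0.13      ] [-0.00065427 -0.1495456   0.13      ]
[-0.10052144 -0.24820001  0.012     ]
[ 0.10430624 -0.25039647  0.012     ]
[ 0.09433829 -0.23736794  0.012     ]
[-0.09072726 -0.23784272  0.012     ]
y [ 0.00215424 -0.07391049  0.064     ]
y [-0.0330324  -0.00631317  0.076     ]
y [ 0.0327446  -0.00277104  0.076     ]
y [-0.0305362   0.00690405  0.05      ]
```

View pics/w1z.png

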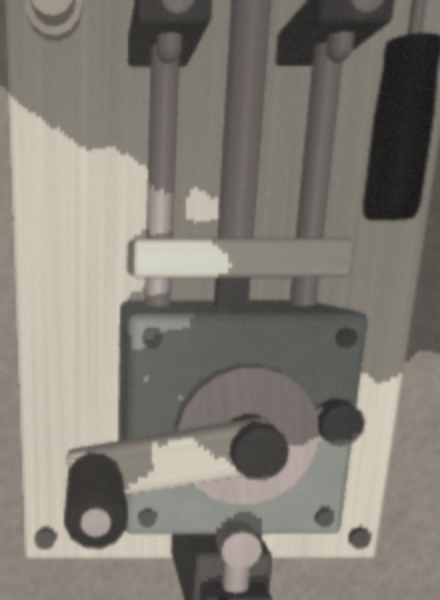

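Request:
apply_moves([
  {"offset": [0,-1,-25],"yaw": 0,"claw": 0.3},
  {"offset": [0,-1,-28],"yaw": 0,"claw": 0.3},
  {"offset": [0,0,-28],"yaw": 0,"claw": 0.3},
  {"offset": [0,0,-26],"yaw": 0,"claw": 0.3},
  {"offset": [0,0,0],"yaw": 0,"claw": 0.3},
])

```text
time_s: 1.87
tool_pos: [0.4433, -0.2304, 0.1205]
tcp_rot: [[-0.005, 0.991, -0.134], [0.004, -0.134, -0.991], [-1.0, -0.005, -0.003]]
force: [-0.5, -0.1, -1.4]
gripper_width: 0.0598
```

```bash
python3 - <<'E'
from h import *
im=cam('wrist','w2.png'); s=r.read_state(); print(s['tool_pos'],s['force'],s['time_s'])
E
```

```text
[ 0.44418489 -0.23090957  0.12300928] [-0.68304801  0.12906804  1.00862043] 1.9167
```

View pics/w2.png

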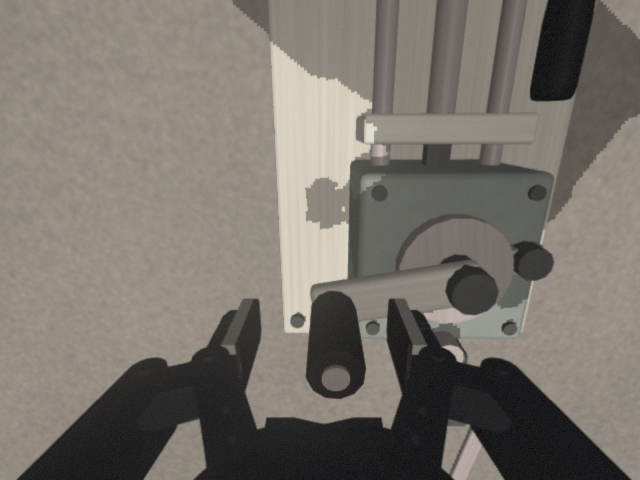

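```bash
python3 - <<'E'
from h import *
im=cam('wrist'); s=r.read_state()
p=onz(im,335,378,.167); print(p, torig(p), s['tool_pos'], s['tcp_rot'][:,1])
E
```

```text
[ 0.4478321  -0.23279941  0.167     ] [-0.06158848 -0.16372739  0.167     ] [ 0.44516927 -0.23142341  0.12466656] [ 9.91102282e-01 -1.33098800e-01 -9.88039055e-04]
```

Request:
apply_moves([
  {"offset": [1.5,-1,1],"yaw": 0,"claw": 0.5},
  {"offset": [0,0,0],"yaw": 0,"claw": 0.7},
  {"offset": [0,0,0],"yaw": 0,"claw": 1},
  {"offset": [0,0,0],"yaw": 0,"claw": 1},
  {"offset": [0,0,0],"yaw": 0,"claw": 1},
], squeeze=100)

```text
time_s: 2.38
tool_pos: [0.4475, -0.2326, 0.1267]
tcp_rot: [[0.001, 0.991, -0.132], [-0.002, -0.132, -0.991], [-1.0, 0.001, 0.002]]
force: [-4.5, -0.7, 11.4]
gripper_width: 0.0199
```

```bash
python3 - <<'E'
from h import *
im=cam('wrist','w3.png'); 
for i in range(3): 
  s=r.read_state(); print(s['tool_pos'],torig(s['tool_pos']),s['force'],s['gripper_width'],s['time_s']); 
E
```

```text
[ 0.44753839 -0.23257841  0.12668194] [-0.06190834 -0.16354629  0.12668194] [-5.24424213 -0.57905922 11.62458819] 0.020138075598797205 2.4333
[ 0.44753839 -0.23257841  0.12668194] [-0.06190834 -0.16354629  0.12668194] [-5.24424213 -0.57905922 11.62458819] 0.020138075598797205 2.4333
[ 0.44753839 -0.23257841  0.12668194] [-0.06190834 -0.16354629  0.12668194] [-5.24424213 -0.57905922 11.62458819] 0.020138075598797205 2.4333
```

View pics/w3.png

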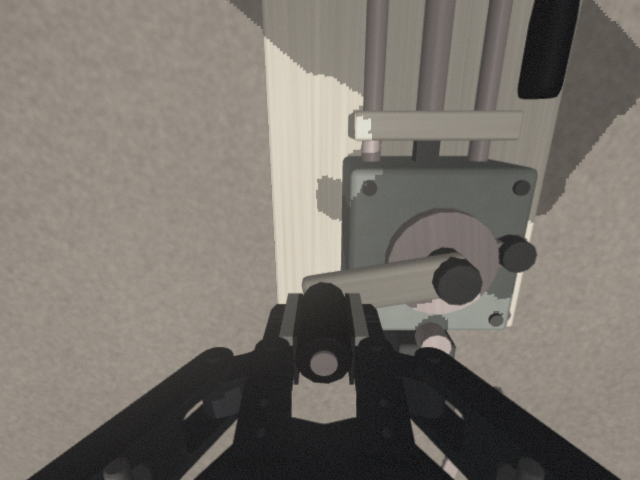

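```bash
cat > path.py <<'E'
import sys,numpy as np
# args: cmdx cmdy cx cy (mm) b0 step n
x,y,cx,cy,b,st,n=map(float,sys.argv[1:8])
ox=0
for i in range(int(n)):
    b+=st; X=cx-65*np.cos(b); Y=cy+65*np.sin(b)
    dx,dy=round(X-x,1),round(Y-y,1); x+=dx;y+=dy
    print(f"{i+1:3d} [{dx:.1f}, {dy:.1f}]  a={b-.13:.2f} cmd {x:.1f} {y:.1f}" + ("\n" if i%5==4 else ""))
E
python3 path.py 447.3 -231.8 511.8 -226.8 -.077 .12 10
```

```text
1 [-0.4, 7.8]  a=-0.09 cmd 446.9 -224.0
  2 [0.8, 7.7]  a=0.03 cmd 447.7 -216.3
  3 [1.7, 7.7]  a=0.15 cmd 449.4 -208.6
  4 [2.6, 7.3]  a=0.27 cmd 452.0 -201.3
  5 [3.5, 7.0]  a=0.39 cmd 455.5 -194.3

  6 [4.3, 6.5]  a=0.51 cmd 459.8 -187.8
  7 [5.0, 5.9]  a=0.63 cmd 464.8 -181.9
  8 [5.7, 5.3]  a=0.75 cmd 470.5 -176.6
  9 [6.3, 4.6]  a=0.87 cmd 476.8 -172.0
 10 [6.9, 3.8]  a=0.99 cmd 483.7 -168.2
```

Request:
apply_moves([
  {"offset": [-0.4,7.8,1],"yaw": 0,"claw": 1},
  {"offset": [0.8,7.7,0],"yaw": 0,"claw": 1},
  {"offset": [1.7,7.7,0],"yaw": 0,"claw": 1},
  {"offset": [2.6,7.3,0],"yaw": 0,"claw": 1},
  {"offset": [3.5,7.0,0],"yaw": 0,"claw": 1},
])

```text
time_s: 2.85
tool_pos: [0.4572, -0.1952, 0.1271]
tcp_rot: [[0.003, 0.991, -0.132], [-0.002, -0.132, -0.991], [-1.0, 0.004, 0.002]]
force: [11.6, -9.2, -10.6]
gripper_width: 0.0199
```

```bash
python3 path.py 455.5 -194.3 512.2 -228.8 .53 .12 5
```

```text
1 [5.0, 4.8]  a=0.52 cmd 460.5 -189.5
  2 [5.0, 5.9]  a=0.64 cmd 465.5 -183.6
  3 [5.8, 5.3]  a=0.76 cmd 471.3 -178.3
  4 [6.3, 4.5]  a=0.88 cmd 477.6 -173.8
  5 [6.9, 3.8]  a=1.00 cmd 484.5 -170.0
```

Request:
apply_moves([
  {"offset": [5.0,4.8,-0.5],"yaw": 0,"claw": 1},
  {"offset": [5.0,5.9,0],"yaw": 0,"claw": 1},
  {"offset": [5.8,5.3,0],"yaw": 0,"claw": 1},
  {"offset": [6.3,4.5,0],"yaw": 0,"claw": 1},
  {"offset": [6.9,3.8,0],"yaw": 0,"claw": 1},
])

```text
time_s: 3.27
tool_pos: [0.4855, -0.1705, 0.1267]
tcp_rot: [[0.002, 0.991, -0.132], [-0.002, -0.132, -0.991], [-1.0, 0.002, 0.002]]
force: [0.4, -7.6, 6.9]
gripper_width: 0.0198
```

```bash
cat > chk.py <<'E'
from h import *
import sys
cx,cy=float(sys.argv[1]),float(sys.argv[2]); s=r.read_state()
p=s['tool_pos']*1e3; v=p[:2]-[cx,cy]; b=math.atan2(v[1],-v[0]); t=np.array([math.sin(b),math.cos(b)]); o=np.array([-math.cos(b),math.sin(b)]); F=s['force']
print('p',p.round(1),'b',round(b,3),'a',round(b-.13,3),'rad',np.hypot(*v).round(1),'Ftan',-(F[:2]@t).round(1),'Frad_out',(F[:2]@o).round(1),'Fz',F[2].round(1),s['gripper_width'].round(4),s['time_s'])
E
python3 chk.py 512.2 -228.8; python3 path.py 484.5 -170.0 512.2 -228.8 1.13 .12 15
```

```text
1 [7.2, 2.9]  a=1.12 cmd 491.7 -167.1
  2 [7.5, 2.0]  a=1.24 cmd 499.2 -165.1
  3 [7.8, 1.1]  a=1.36 cmd 507.0 -164.0
  4 [7.7, 0.2]  a=1.48 cmd 514.7 -163.8
  5 [7.8, -0.8]  a=1.60 cmd 522.5 -164.6

  6 [7.6, -1.7]  a=1.72 cmd 530.1 -166.3
  7 [7.4, -2.6]  a=1.84 cmd 537.5 -168.9
  8 [7.0, -3.5]  a=1.96 cmd 544.5 -172.4
  9 [6.5, -4.2]  a=2.08 cmd 551.0 -176.6
 10 [5.9, -5.1]  a=2.20 cmd 556.9 -181.7

 11 [5.4, -5.6]  a=2.32 cmd 562.3 -187.3
 12 [4.6, -6.3]  a=2.44 cmd 566.9 -193.6
 13 [3.8, -6.8]  a=2.56 cmd 570.7 -200.4
 14 [3.0, -7.2]  a=2.68 cmd 573.7 -207.6
 15 [2.1, -7.5]  a=2.80 cmd 575.8 -215.1
Traceback (most recent call last):
  File "chk.py", line 5, in <module>
    print('p',p.round(1),'b',round(b,3),'a',round(b-.13,3),'rad',np.hypot(*v).round(1),'Ftan',-(F[:2]@t).round(1),'Frad_out',(F[:2]@o).round(1),'Fz',F[2].round(1),s['gripper_width'].round(4),s['time_s'])
                                                                                                                                                                   ^^^^^^^^^^^^^^^^^^^^^^^^
AttributeError: 'float' object has no attribute 'round'
```

Request:
apply_moves([
  {"offset": [7.2,2.2,0],"yaw": 0,"claw": 1},
  {"offset": [7.5,2.0,0],"yaw": 0,"claw": 1},
  {"offset": [7.8,1.1,0],"yaw": 0,"claw": 1},
  {"offset": [7.7,0.2,0],"yaw": 0,"claw": 1},
  {"offset": [7.8,-0.8,0],"yaw": 0,"claw": 1},
])

```text
time_s: 3.68
tool_pos: [0.5204, -0.165, 0.1264]
tcp_rot: [[-0.004, 0.991, -0.132], [-0.001, -0.132, -0.991], [-1.0, -0.004, 0.001]]
force: [-15.6, -1.8, 19.5]
gripper_width: 0.0196
```

Request:
apply_moves([
  {"offset": [7.6,-1.7,0],"yaw": 0,"claw": 1},
  {"offset": [7.4,-2.6,0],"yaw": 0,"claw": 1},
  {"offset": [7.0,-3.5,0],"yaw": 0,"claw": 1},
  {"offset": [6.5,-4.2,0],"yaw": 0,"claw": 1},
  {"offset": [5.9,-5.1,0],"yaw": 0,"claw": 1},
])

```text
time_s: 4.1
tool_pos: [0.5573, -0.1826, 0.1266]
tcp_rot: [[0.0, 0.991, -0.131], [-0.001, -0.131, -0.991], [-1.0, 0.0, 0.001]]
force: [-4.7, -1.8, 10.5]
gripper_width: 0.02
```

```bash
sed -i "s/s\['gripper_width'\].round(4)/round(s['gripper_width'],4)/" chk.py; python3 chk.py 512.2 -229.5
```

```text
p [ 557.3 -182.6  126.6] b 2.337 a 2.207 rad 65.1 Ftan 2.1 Frad_out -4.5 Fz 10.5 0.02 4.1
```

Request:
apply_moves([
  {"offset": [5.2,-5.8,0.5],"yaw": 0,"claw": 1},
  {"offset": [4.6,-6.3,0],"yaw": 0,"claw": 1},
  {"offset": [3.8,-6.8,0],"yaw": 0,"claw": 1},
  {"offset": [3.0,-7.2,0],"yaw": 0,"claw": 1},
  {"offset": [2.1,-7.5,0],"yaw": 0,"claw": 1},
])

```text
time_s: 4.52
tool_pos: [0.5761, -0.216, 0.1268]
tcp_rot: [[0.001, 0.991, -0.131], [0.001, -0.131, -0.991], [-1.0, 0.0, -0.001]]
force: [-2.8, 1.5, 6.1]
gripper_width: 0.0196
```

```bash
python3 chk.py 512 -229.7;  python3 path.py 575.6 -216 512 -229.7 2.93 .12 15
```

```text
p [ 576.1 -216.   126.8] b 2.931 a 2.801 rad 65.5 Ftan 2.0 Frad_out -2.4 Fz 6.1 0.0196 4.5167
  1 [1.1, -7.8]  a=2.92 cmd 576.7 -223.8
  2 [0.3, -7.7]  a=3.04 cmd 577.0 -231.5
  3 [-0.7, -7.8]  a=3.16 cmd 576.3 -239.3
  4 [-1.6, -7.6]  a=3.28 cmd 574.7 -246.9
  5 [-2.5, -7.4]  a=3.40 cmd 572.2 -254.3

  6 [-3.4, -7.0]  a=3.52 cmd 568.8 -261.3
  7 [-4.2, -6.6]  a=3.64 cmd 564.6 -267.9
  8 [-5.0, -6.0]  a=3.76 cmd 559.6 -273.9
  9 [-5.6, -5.4]  a=3.88 cmd 554.0 -279.3
 10 [-6.2, -4.7]  a=4.00 cmd 547.8 -284.0

 11 [-6.8, -3.9]  a=4.12 cmd 541.0 -287.9
 12 [-7.2, -3.0]  a=4.24 cmd 533.8 -290.9
 13 [-7.5, -2.2]  a=4.36 cmd 526.3 -293.1
 14 [-7.7, -1.3]  a=4.48 cmd 518.6 -294.4
 15 [-7.7, -0.3]  a=4.60 cmd 510.9 -294.7
```

Clean tracking, so I'll go on.

Request:
apply_moves([
  {"offset": [1.1,-7.8,0],"yaw": 0,"claw": 1},
  {"offset": [0.3,-7.7,0],"yaw": 0,"claw": 1},
  {"offset": [-0.7,-7.8,0],"yaw": 0,"claw": 1},
  {"offset": [-1.6,-7.6,0],"yaw": 0,"claw": 1},
  {"offset": [-2.5,-7.4,0],"yaw": 0,"claw": 1},
])

```text
time_s: 4.93
tool_pos: [0.5728, -0.2544, 0.1268]
tcp_rot: [[0.001, 0.991, -0.131], [0.001, -0.131, -0.991], [-1.0, 0.001, -0.001]]
force: [-0.2, 3.0, 5.5]
gripper_width: 0.0203
```

```bash
python3 chk.py 512 -229.7
```

```text
p [ 572.8 -254.4  126.8] b -2.756 a -2.886 rad 65.6 Ftan 2.7 Frad_out -1.3 Fz 5.5 0.0203 4.9333
```

Request:
apply_moves([
  {"offset": [-3.4,-7.0,0],"yaw": 0,"claw": 1},
  {"offset": [-4.2,-6.6,0],"yaw": 0,"claw": 1},
  {"offset": [-5.0,-6.0,0],"yaw": 0,"claw": 1},
  {"offset": [-5.6,-5.4,0],"yaw": 0,"claw": 1},
  {"offset": [-6.2,-4.7,0],"yaw": 0,"claw": 1},
])

```text
time_s: 5.35
tool_pos: [0.5483, -0.2842, 0.1268]
tcp_rot: [[0.002, 0.991, -0.131], [0.0, -0.131, -0.991], [-1.0, 0.001, -0.0]]
force: [0.9, 2.5, 5.4]
gripper_width: 0.0203
```

```bash
python3 chk.py 512 -229.7
```

```text
p [ 548.3 -284.2  126.8] b -2.159 a -2.289 rad 65.5 Ftan 2.2 Frad_out -1.6 Fz 5.4 0.0203 5.35
```

Request:
apply_moves([
  {"offset": [-6.8,-3.9,0],"yaw": 0,"claw": 1},
  {"offset": [-7.2,-3.0,0],"yaw": 0,"claw": 1},
  {"offset": [-7.5,-2.2,0],"yaw": 0,"claw": 1},
  {"offset": [-7.7,-1.3,0],"yaw": 0,"claw": 1},
  {"offset": [-7.7,-0.3,0],"yaw": 0,"claw": 1},
])

```text
time_s: 5.77
tool_pos: [0.5113, -0.295, 0.1268]
tcp_rot: [[0.002, 0.991, -0.131], [-0.0, -0.131, -0.991], [-1.0, 0.002, -0.0]]
force: [2.3, 1.6, 5.4]
gripper_width: 0.0197
```

```bash
python3 chk.py 512 -229.7;  python3 path.py 510.9 -294.7 512 -229.7 4.73 .12 50
```

```text
p [ 511.3 -295.   126.8] b -1.56 a -1.69 rad 65.3 Ftan 2.3 Frad_out -1.6 Fz 5.4 0.0197 5.7667
  1 [-7.8, 0.6]  a=4.72 cmd 503.1 -294.1
  2 [-7.7, 1.5]  a=4.84 cmd 495.4 -292.6
  3 [-7.4, 2.5]  a=4.96 cmd 488.0 -290.1
  4 [-7.0, 3.3]  a=5.08 cmd 481.0 -286.8
  5 [-6.6, 4.1]  a=5.20 cmd 474.4 -282.7

  6 [-6.1, 4.9]  a=5.32 cmd 468.3 -277.8
  7 [-5.5, 5.6]  a=5.44 cmd 462.8 -272.2
  8 [-4.7, 6.2]  a=5.56 cmd 458.1 -266.0
  9 [-4.0, 6.7]  a=5.68 cmd 454.1 -259.3
 10 [-3.1, 7.1]  a=5.80 cmd 451.0 -252.2

 11 [-2.2, 7.5]  a=5.92 cmd 448.8 -244.7
 12 [-1.4, 7.7]  a=6.04 cmd 447.4 -237.0
 13 [-0.4, 7.7]  a=6.16 cmd 447.0 -229.3
 14 [0.5, 7.8]  a=6.28 cmd 447.5 -221.5
 15 [1.5, 7.7]  a=6.40 cmd 449.0 -213.8

 16 [2.3, 7.4]  a=6.52 cmd 451.3 -206.4
 17 [3.3, 7.1]  a=6.64 cmd 454.6 -199.3
 18 [4.0, 6.7]  a=6.76 cmd 458.6 -192.6
 19 [4.8, 6.1]  a=6.88 cmd 463.4 -186.5
 20 [5.5, 5.5]  a=7.00 cmd 468.9 -181.0

 21 [6.2, 4.8]  a=7.12 cmd 475.1 -176.2
 22 [6.7, 4.0]  a=7.24 cmd 481.8 -172.2
 23 [7.1, 3.2]  a=7.36 cmd 488.9 -169.0
 24 [7.4, 2.4]  a=7.48 cmd 496.3 -166.6
 25 [7.7, 1.4]  a=7.60 cmd 50
[... 356 characters left out ...]
 a=8.68 cmd 565.1 -192.2
 35 [4.1, -6.6]  a=8.80 cmd 569.2 -198.8

 36 [3.3, -7.1]  a=8.92 cmd 572.5 -205.9
 37 [2.4, -7.4]  a=9.04 cmd 574.9 -213.3
 38 [1.5, -7.7]  a=9.16 cmd 576.4 -221.0
 39 [0.6, -7.7]  a=9.28 cmd 577.0 -228.7
 40 [-0.4, -7.8]  a=9.40 cmd 576.6 -236.5

 41 [-1.2, -7.7]  a=9.52 cmd 575.4 -244.2
 42 [-2.2, -7.5]  a=9.64 cmd 573.2 -251.7
 43 [-3.1, -7.2]  a=9.76 cmd 570.1 -258.9
 44 [-3.9, -6.7]  a=9.88 cmd 566.2 -265.6
 45 [-4.7, -6.2]  a=10.00 cmd 561.5 -271.8

 46 [-5.4, -5.7]  a=10.12 cmd 556.1 -277.5
 47 [-6.0, -4.9]  a=10.24 cmd 550.1 -282.4
 48 [-6.6, -4.2]  a=10.36 cmd 543.5 -286.6
 49 [-7.1, -3.3]  a=10.48 cmd 536.4 -289.9
 50 [-7.3, -2.5]  a=10.60 cmd 529.1 -292.4
```

Request:
apply_moves([
  {"offset": [-7.8,0.6,0],"yaw": 0,"claw": 1},
  {"offset": [-7.7,1.5,0],"yaw": 0,"claw": 1},
  {"offset": [-7.4,2.5,0],"yaw": 0,"claw": 1},
  {"offset": [-7.0,3.3,0],"yaw": 0,"claw": 1},
  {"offset": [-6.6,4.1,0],"yaw": 0,"claw": 1},
])

```text
time_s: 6.18
tool_pos: [0.4747, -0.2829, 0.1268]
tcp_rot: [[0.002, 0.991, -0.132], [-0.0, -0.132, -0.991], [-1.0, 0.002, 0.0]]
force: [3.2, 1.1, 4.7]
gripper_width: 0.0203
```

Request:
apply_moves([
  {"offset": [-6.1,4.9,0],"yaw": 0,"claw": 1},
  {"offset": [-5.5,5.6,0],"yaw": 0,"claw": 1},
  {"offset": [-4.7,6.2,0],"yaw": 0,"claw": 1},
  {"offset": [-4.0,6.7,0],"yaw": 0,"claw": 1},
  {"offset": [-3.1,7.1,0],"yaw": 0,"claw": 1},
])

```text
time_s: 6.6
tool_pos: [0.4513, -0.2523, 0.1268]
tcp_rot: [[0.001, 0.991, -0.132], [-0.001, -0.132, -0.991], [-1.0, 0.002, 0.001]]
force: [4.4, -1.1, 4.9]
gripper_width: 0.0198
```

```bash
python3 chk.py 512 -229.7
```

```text
p [ 451.3 -252.3  126.8] b -0.357 a -0.487 rad 64.8 Ftan 2.6 Frad_out -3.7 Fz 4.9 0.0198 6.6
```

Request:
apply_moves([
  {"offset": [-2.0,7.5,0],"yaw": 0,"claw": 1},
  {"offset": [-1.3,7.7,0],"yaw": 0,"claw": 1},
  {"offset": [-0.4,7.7,0],"yaw": 0,"claw": 1},
  {"offset": [0.5,7.8,0],"yaw": 0,"claw": 1},
  {"offset": [1.5,7.7,0],"yaw": 0,"claw": 1},
])

```text
time_s: 7.02
tool_pos: [0.4494, -0.2138, 0.1268]
tcp_rot: [[0.001, 0.991, -0.132], [-0.001, -0.132, -0.991], [-1.0, 0.001, 0.001]]
force: [2.2, -3.2, 6.0]
gripper_width: 0.0199
```

Request:
apply_moves([
  {"offset": [2.2,7.4,0],"yaw": 0,"claw": 1},
  {"offset": [3.2,7.1,0],"yaw": 0,"claw": 1},
  {"offset": [4.0,6.7,0],"yaw": 0,"claw": 1},
  {"offset": [4.8,6.1,0],"yaw": 0,"claw": 1},
  {"offset": [5.5,5.5,0],"yaw": 0,"claw": 1},
])

```text
time_s: 7.43
tool_pos: [0.4693, -0.1811, 0.1267]
tcp_rot: [[0.001, 0.991, -0.132], [-0.001, -0.132, -0.991], [-1.0, 0.001, 0.001]]
force: [0.5, -4.3, 6.1]
gripper_width: 0.0201
```

```bash
python3 chk.py 512 -229.7; python3 - <<'E'
from h import *
im=cam('top','t2.png');s=cam('scene','s2.png')
a=cv2.imread('pics/t2.png')[215:312,262:440]; cv2.imwrite('pics/t2z.png',cv2.resize(a,None,fx=4.4,fy=4.4,interpolation=cv2.INTER_CUBIC))
a=cv2.imread('pics/s2.png')[180:295,180:390]; cv2.imwrite('pics/s2z.png',cv2.resize(a,None,fx=3.8,fy=3.8,interpolation=cv2.INTER_CUBIC))
cam('wrist','w4.png')
E
```

```text
p [ 469.3 -181.1  126.7] b 0.85 a 0.72 rad 64.7 Ftan 2.4 Frad_out -3.5 Fz 6.1 0.0201 7.4333
```

View pics/s2z.png

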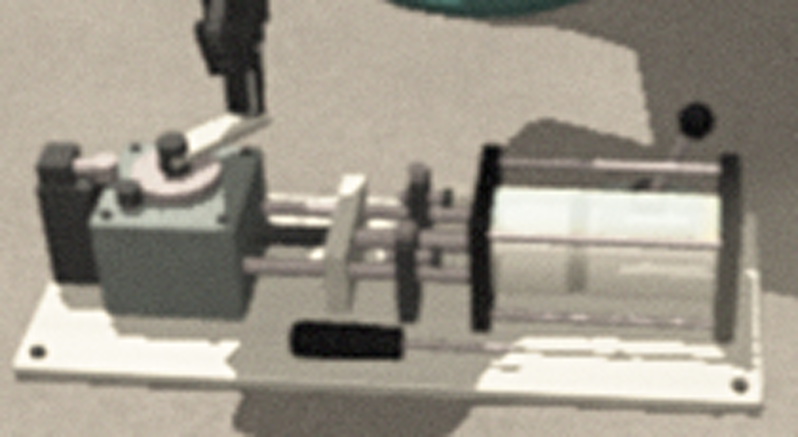

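View pics/w4.png

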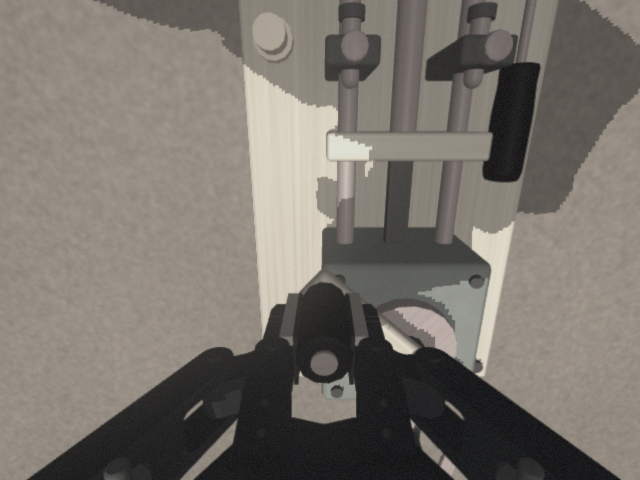

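```bash
python3 - <<'E'
from h import *
im=cam('wrist','w5.png')
for n,u,v,zs in [('cross +y top edge',410,132,[.064]),('screw tipL',350,87,[.03,.04,.05,.06]),('screw tipR',472,87,[.03,.04,.05,.06]),('block face top',350,78,[.076]),('rodL',346,200,[.03,.04,.05]),('rodR',450,200,[.03,.04,.05])]:
  print(n,[torig(onz(im,u,v,z)).round(4).tolist() for z in zs])
a=cv2.imread('pics/w5.png')[0:180,300:540]; cv2.imwrite('pics/w5z.png',cv2.resize(a,None,fx=3.3,fy=3.3,interpolation=cv2.INTER_CUBIC))
E
```

```text
cross +y top edge [[0.0037, -0.0277, 0.064]]
screw tipL [[-0.0293, -0.0004, 0.03], [-0.0301, -0.0013, 0.04], [-0.0308, -0.0023, 0.05], [-0.0316, -0.0033, 0.06]]
screw tipR [[0.0502, -0.0006, 0.03], [0.0461, -0.0016, 0.04], [0.0421, -0.0026, 0.05], [0.038, -0.0035, 0.06]]
block face top [[-0.0329, -0.0006, 0.076]]
rodL [[-0.0304, -0.0751, 0.03], [-0.0311, -0.073, 0.04], [-0.0318, -0.0709, 0.05]]
rodR [[0.0451, -0.0753, 0.03], [0.0412, -0.0732, 0.04], [0.0374, -0.071, 0.05]]
```

View pics/w5z.png

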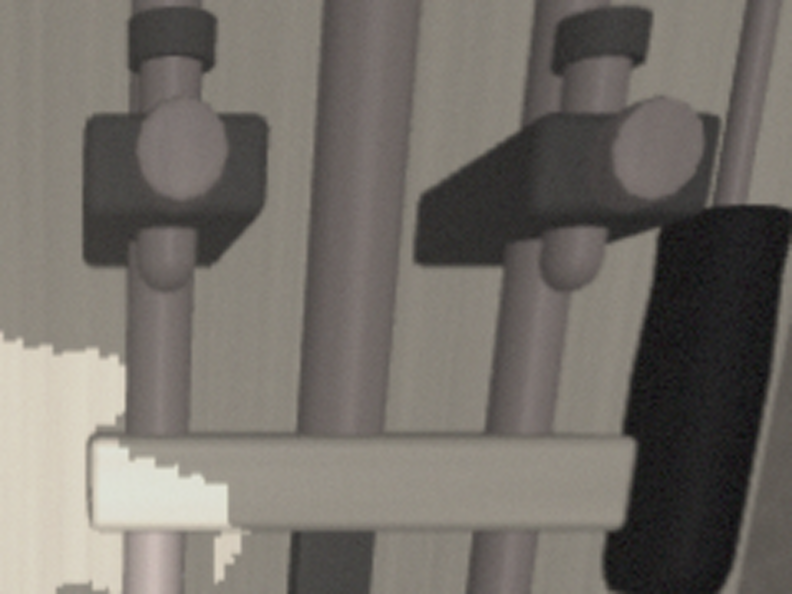

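Request:
apply_moves([
  {"offset": [6.2,4.6,0],"yaw": 0,"claw": 1},
  {"offset": [6.7,3.9,0],"yaw": 0,"claw": 1},
  {"offset": [7.1,3.2,0],"yaw": 0,"claw": 1},
  {"offset": [7.4,2.4,0],"yaw": 0,"claw": 1},
  {"offset": [7.7,1.4,0],"yaw": 0,"claw": 1},
])

```text
time_s: 8.05
tool_pos: [0.5031, -0.1653, 0.1265]
tcp_rot: [[-0.002, 0.991, -0.132], [-0.001, -0.132, -0.991], [-1.0, -0.002, 0.001]]
force: [-24.7, -5.9, 18.0]
gripper_width: 0.0197
```

Request:
apply_moves([
  {"offset": [7.7,0.5,0],"yaw": 0,"claw": 1},
  {"offset": [7.8,-0.4,0],"yaw": 0,"claw": 1},
  {"offset": [7.7,-1.4,0],"yaw": 0,"claw": 1},
  {"offset": [7.5,-2.3,0],"yaw": 0,"claw": 1},
  {"offset": [7.1,-3.1,0],"yaw": 0,"claw": 1},
])

```text
time_s: 8.47
tool_pos: [0.542, -0.1719, 0.1268]
tcp_rot: [[0.0, 0.991, -0.131], [0.0, -0.131, -0.991], [-1.0, 0.0, -0.0]]
force: [-2.8, 0.2, 6.9]
gripper_width: 0.0205
```

```bash
python3 chk.py 512 -229.7
```

```text
p [ 542.  -171.9  126.8] b 2.05 a 1.92 rad 65.1 Ftan 2.6 Frad_out -1.1 Fz 6.9 0.0205 8.4667
```

Request:
apply_moves([
  {"offset": [6.7,-4.0,0],"yaw": 0,"claw": 1},
  {"offset": [6.2,-4.8,0],"yaw": 0,"claw": 1},
  {"offset": [5.5,-5.4,0],"yaw": 0,"claw": 1},
  {"offset": [4.9,-6.1,0],"yaw": 0,"claw": 1},
  {"offset": [4.1,-6.6,0],"yaw": 0,"claw": 1},
])

```text
time_s: 8.88
tool_pos: [0.5697, -0.1989, 0.1267]
tcp_rot: [[0.0, 0.991, -0.131], [0.001, -0.131, -0.991], [-1.0, 0.0, -0.001]]
force: [-1.1, 1.8, 8.2]
gripper_width: 0.0199
```

```bash
python3 chk.py 512 -229.7
```

```text
p [ 569.7 -198.9  126.7] b 2.651 a 2.521 rad 65.4 Ftan 2.1 Frad_out -0.2 Fz 8.2 0.0199 8.8833
```

Request:
apply_moves([
  {"offset": [3.3,-7.1,0],"yaw": 0,"claw": 1},
  {"offset": [2.4,-7.4,0],"yaw": 0,"claw": 1},
  {"offset": [1.5,-7.7,0],"yaw": 0,"claw": 1},
  {"offset": [0.6,-7.7,0],"yaw": 0,"claw": 1},
  {"offset": [-0.4,-7.8,0],"yaw": 0,"claw": 1},
])

```text
time_s: 9.3
tool_pos: [0.5772, -0.2368, 0.1268]
tcp_rot: [[0.001, 0.991, -0.131], [0.0, -0.131, -0.991], [-1.0, 0.001, -0.001]]
force: [-0.1, 2.2, 7.5]
gripper_width: 0.02
```

```bash
python3 chk.py 512 -229.7
```

```text
p [ 577.2 -236.8  126.8] b -3.033 a -3.163 rad 65.6 Ftan 2.1 Frad_out -0.3 Fz 7.5 0.02 9.3
```

Request:
apply_moves([
  {"offset": [-1.2,-7.7,0],"yaw": 0,"claw": 1},
  {"offset": [-2.2,-7.5,0],"yaw": 0,"claw": 1},
  {"offset": [-3.1,-7.2,0],"yaw": 0,"claw": 1},
  {"offset": [-3.9,-6.7,0],"yaw": 0,"claw": 1},
  {"offset": [-4.7,-6.2,0],"yaw": 0,"claw": 1},
])

```text
time_s: 9.72
tool_pos: [0.5619, -0.2722, 0.1268]
tcp_rot: [[0.001, 0.991, -0.131], [0.0, -0.131, -0.991], [-1.0, 0.001, -0.0]]
force: [0.3, 2.5, 6.5]
gripper_width: 0.0198
```

```bash
python3 chk.py 512 -229.7; python3 - <<'E'
from h import *
im=cam('wrist','w6.png'); cam('scene','s3.png')
a=cv2.imread('pics/s3.png')[180:295,180:390]; cv2.imwrite('pics/s3z.png',cv2.resize(a,None,fx=3.8,fy=3.8,interpolation=cv2.INTER_CUBIC))
E
```

```text
p [ 561.9 -272.2  126.8] b -2.436 a -2.566 rad 65.6 Ftan 2.1 Frad_out -1.4 Fz 6.5 0.0198 9.7167
```

View pics/w6.png

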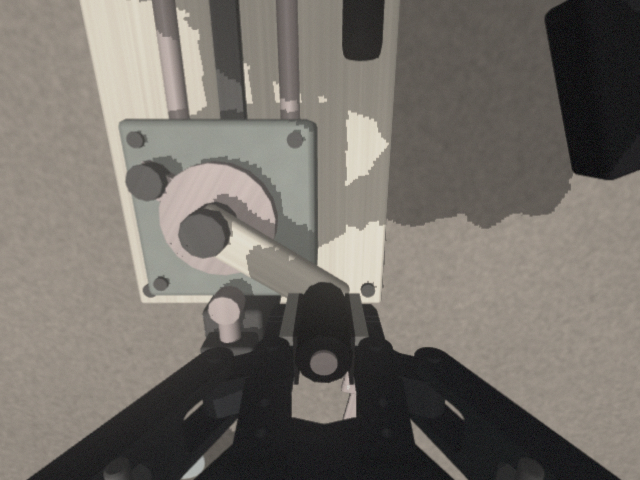

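View pics/s3z.png

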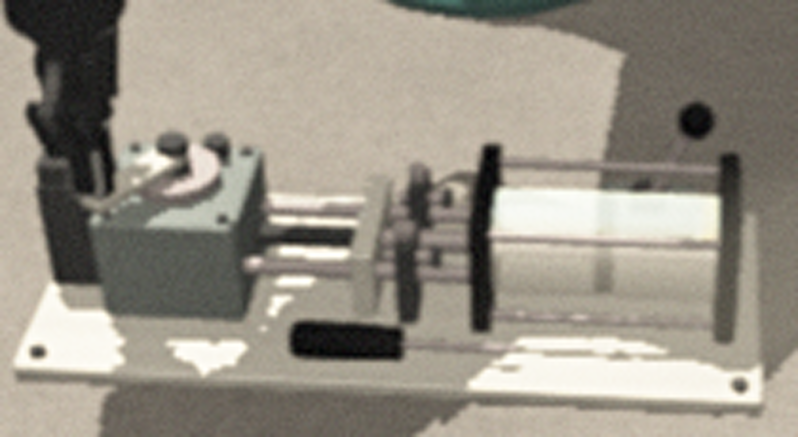

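Request:
apply_moves([
  {"offset": [-5.4,-5.7,0],"yaw": 0,"claw": 1},
  {"offset": [-6.0,-4.9,0],"yaw": 0,"claw": 1},
  {"offset": [-6.6,-4.2,0],"yaw": 0,"claw": 1},
])

```text
time_s: 10.07
tool_pos: [0.5439, -0.287, 0.1268]
tcp_rot: [[0.001, 0.991, -0.131], [0.0, -0.131, -0.991], [-1.0, 0.001, -0.0]]
force: [1.8, 2.3, 6.6]
gripper_width: 0.0199
```

```bash
python3 chk.py 512 -229.7;python3 path.py 543.5 -286.6 512 -229.7 10.49 .1 16
```

```text
p [ 543.9 -287.   126.8] b -2.079 a -2.209 rad 65.5 Ftan 2.6 Frad_out -1.1 Fz 6.6 0.0199 10.0667
  1 [-5.9, -2.8]  a=10.46 cmd 537.6 -289.4
  2 [-6.0, -2.3]  a=10.56 cmd 531.6 -291.7
  3 [-6.3, -1.6]  a=10.66 cmd 525.3 -293.3
  4 [-6.5, -1.0]  a=10.76 cmd 518.8 -294.3
  5 [-6.4, -0.4]  a=10.86 cmd 512.4 -294.7

  6 [-6.5, 0.3]  a=10.96 cmd 505.9 -294.4
  7 [-6.5, 0.9]  a=11.06 cmd 499.4 -293.5
  8 [-6.3, 1.6]  a=11.16 cmd 493.1 -291.9
  9 [-6.1, 2.2]  a=11.26 cmd 487.0 -289.7
 10 [-5.8, 2.8]  a=11.36 cmd 481.2 -286.9

 11 [-5.6, 3.3]  a=11.46 cmd 475.6 -283.6
 12 [-5.2, 4.0]  a=11.56 cmd 470.4 -279.6
 13 [-4.8, 4.4]  a=11.66 cmd 465.6 -275.2
 14 [-4.3, 4.8]  a=11.76 cmd 461.3 -270.4
 15 [-3.8, 5.3]  a=11.86 cmd 457.5 -265.1

 16 [-3.3, 5.6]  a=11.96 cmd 454.2 -259.5
```

Request:
apply_moves([
  {"offset": [-5.9,-2.8,0],"yaw": 0,"claw": 1},
  {"offset": [-6.0,-2.3,0],"yaw": 0,"claw": 1},
  {"offset": [-6.3,-1.6,0],"yaw": 0,"claw": 1},
])

```text
time_s: 10.32
tool_pos: [0.5256, -0.2937, 0.1268]
tcp_rot: [[0.001, 0.991, -0.131], [0.0, -0.131, -0.991], [-1.0, 0.001, -0.0]]
force: [2.6, 1.8, 6.6]
gripper_width: 0.02
```

```bash
python3 chk.py 512 -229.7
```

```text
p [ 525.6 -293.7  126.8] b -1.78 a -1.91 rad 65.4 Ftan 2.9 Frad_out -1.3 Fz 6.6 0.02 10.3167
```

Request:
apply_moves([
  {"offset": [-6.5,-1.0,0],"yaw": 0,"claw": 1},
  {"offset": [-6.4,-0.4,0],"yaw": 0,"claw": 1},
])

```text
time_s: 10.48
tool_pos: [0.5127, -0.295, 0.1268]
tcp_rot: [[0.001, 0.991, -0.131], [-0.0, -0.131, -0.991], [-1.0, 0.001, -0.0]]
force: [3.1, 2.9, 6.2]
gripper_width: 0.0198
```

```bash
python3 chk.py 512 -229.7
```

```text
p [ 512.7 -295.   126.8] b -1.581 a -1.711 rad 65.3 Ftan 3.1 Frad_out -2.8 Fz 6.2 0.0198 10.4833
```

Request:
apply_moves([
  {"offset": [-6.5,0.3,0],"yaw": 0,"claw": 1},
  {"offset": [-6.5,0.9,0],"yaw": 0,"claw": 1},
])

```text
time_s: 10.65
tool_pos: [0.5002, -0.2939, 0.1269]
tcp_rot: [[0.002, 0.991, -0.131], [-0.0, -0.131, -0.991], [-1.0, 0.002, -0.0]]
force: [8.8, 2.0, 4.4]
gripper_width: 0.0196
```

```bash
python3 chk.py 512 -229.7
```

```text
p [ 500.2 -293.9  126.9] b -1.389 a -1.519 rad 65.3 Ftan 8.3 Frad_out -3.6 Fz 4.4 0.0196 10.65
```

Request:
apply_moves([
  {"offset": [-6.3,1.6,0],"yaw": 0,"claw": 1},
])

```text
time_s: 10.73
tool_pos: [0.4945, -0.2925, 0.1269]
tcp_rot: [[0.004, 0.991, -0.131], [-0.0, -0.131, -0.991], [-1.0, 0.004, -0.0]]
force: [13.6, -0.3, 0.0]
gripper_width: 0.0202
```

```bash
python3 chk.py 512 -229.7
```

```text
p [ 494.5 -292.5  126.9] b -1.299 a -1.429 rad 65.2 Ftan 13.2 Frad_out -3.4 Fz 0.0 0.0202 10.7333
```

Request:
apply_moves([
  {"offset": [-2.4,0.8,0],"yaw": 0,"claw": 1},
])

```text
time_s: 10.82
tool_pos: [0.4921, -0.2917, 0.127]
tcp_rot: [[0.004, 0.991, -0.131], [-0.001, -0.131, -0.991], [-1.0, 0.004, 0.0]]
force: [15.1, -1.2, -1.4]
gripper_width: 0.0199
```

```bash
python3 chk.py 512 -229.7
```

```text
p [ 492.1 -291.7  127. ] b -1.26 a -1.39 rad 65.1 Ftan 14.7 Frad_out -3.4 Fz -1.4 0.0199 10.8167
```

Request:
apply_moves([
  {"offset": [0,0,0],"yaw": 0,"claw": 1},
])

```text
time_s: 10.9
tool_pos: [0.4921, -0.2917, 0.1269]
tcp_rot: [[0.003, 0.991, -0.131], [-0.001, -0.131, -0.991], [-1.0, 0.004, 0.0]]
force: [9.6, -0.7, 1.2]
gripper_width: 0.0199
```

```bash
python3 chk.py 512 -229.7
```

```text
p [ 492.1 -291.7  126.9] b -1.259 a -1.389 rad 65.1 Ftan 9.3 Frad_out -2.2 Fz 1.2 0.0199 10.9
```

Request:
apply_moves([
  {"offset": [0,0,0],"yaw": 0,"claw": 0.5},
  {"offset": [0,0,0],"yaw": 0,"claw": 0.4},
  {"offset": [0,0,0],"yaw": 0,"claw": 0.3},
  {"offset": [0,0,0],"yaw": 0,"claw": 0.3},
])

```text
time_s: 11.23
tool_pos: [0.4904, -0.2912, 0.1261]
tcp_rot: [[-0.001, 0.991, -0.132], [0.001, -0.132, -0.991], [-1.0, -0.001, -0.0]]
force: [-0.2, -0.6, -0.6]
gripper_width: 0.0599
```

```bash
python3 chk.py 512 -229.7; python3 - <<'E'
from h import *
im=cam('wrist','w7.png'); cam('scene','s4.png')
a=cv2.imread('pics/s4.png')[180:295,180:390]; cv2.imwrite('pics/s4z.png',cv2.resize(a,None,fx=3.8,fy=3.8,interpolation=cv2.INTER_CUBIC))
E
```

```text
p [ 490.4 -291.2  126.1] b -1.234 a -1.364 rad 65.2 Ftan -0.0 Frad_out 0.6 Fz -0.6 0.0599 11.2333
```

View pics/w7.png

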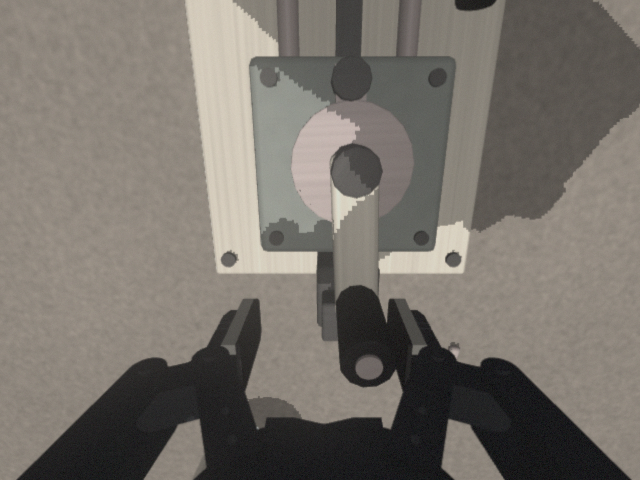

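View pics/s4z.png

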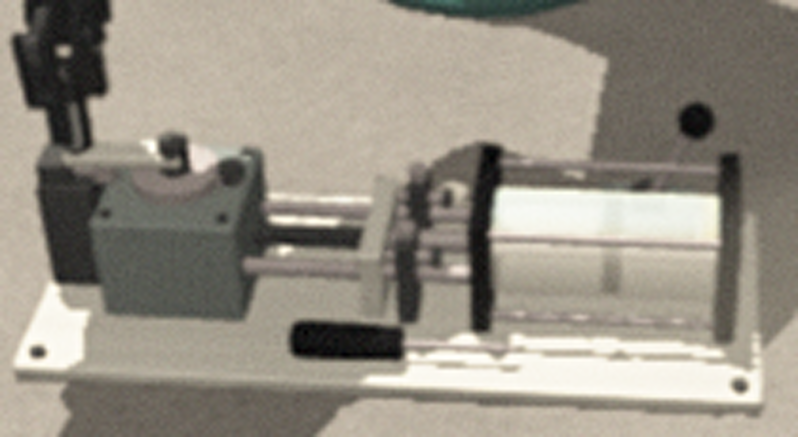

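```bash
python3 - <<'E'
from h import *
im=cam('wrist')
s=r.read_state(); print(s['tool_pos'])
for n,u,v in [('handle now',369,368)]:
  p=onz(im,u,v,.167)*1e3; w=p[:2]-[512,-229.7]; print(n,p,'a',math.atan2(w[1],-w[0])-.13+4*math.pi,np.hypot(*w))
p=onz(im,356,170,.13)*1e3; print('hub',p)
# previous: bias check with gripped pics: handle at (323,362) in w6 with known tcp
E
```

```text
[ 0.49061128 -0.29147829  0.12618615]
handle now [ 506.88849218 -293.06048996  167.        ] a 10.94607338116772 63.566337004471414
hub [ 512.30477212 -225.50190879  130.        ]
```

The handle is clear of the fingers. It sprang back about 0.2 rad on release and rests at about 10.95, against a felt contact angle of about 10.9. That is the friction-held balance, still bearing on the stop. Next is the valve, starting with a straight lift.

Request:
apply_moves([
  {"offset": [0,0,20],"yaw": 0,"claw": 0.3},
  {"offset": [0,0,38],"yaw": 0,"claw": 0.3},
  {"offset": [0,0,38],"yaw": 0,"claw": 0.4},
  {"offset": [0,30,0],"yaw": 0,"claw": 0.8},
  {"offset": [0,38,0],"yaw": 0,"claw": 1},
], squeeze=40)

```text
time_s: 11.8
tool_pos: [0.4918, -0.2253, 0.224]
tcp_rot: [[0.003, 0.991, -0.135], [-0.003, -0.135, -0.991], [-1.0, 0.004, 0.002]]
force: [0.8, 0.9, -1.2]
gripper_width: 0.0282
```

```bash
python3 chk.py 512 -229.7; python3 - <<'E'
from h import *
im=cam('wrist','w8.png'); cam('scene','s5.png'); cam('top','t5.png')
a=cv2.imread('pics/t5.png')[215:312,262:440]; cv2.imwrite('pics/t5z.png',cv2.resize(a,None,fx=4.4,fy=4.4,interpolation=cv2.INTER_CUBIC))
E
```

```text
p [ 491.8 -225.3  224. ] b 0.216 a 0.086 rad 20.7 Ftan -1.0 Frad_out -0.6 Fz -1.2 0.0282 11.8
```

View pics/w8.png

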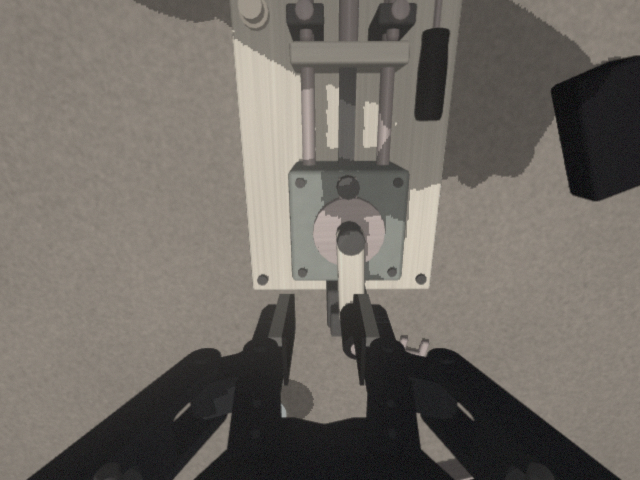

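View pics/t5z.png

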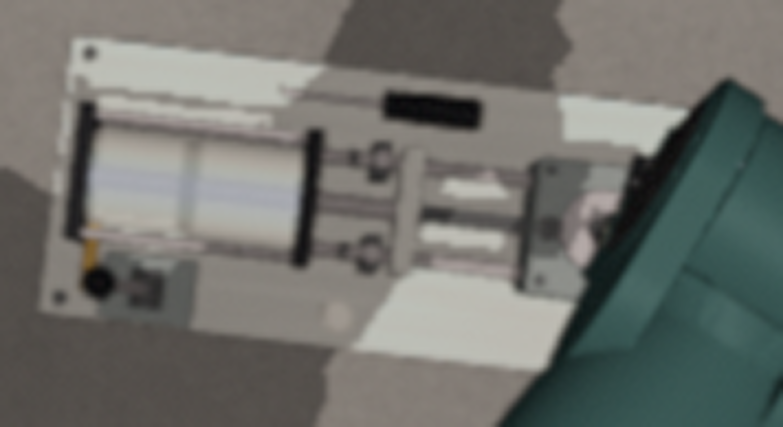

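Request:
apply_moves([
  {"offset": [0,36,0],"yaw": 0,"claw": 1},
  {"offset": [-1,37,0],"yaw": 0,"claw": 1},
  {"offset": [-1,37,0],"yaw": 0,"claw": 1},
  {"offset": [-1,37,0],"yaw": 0,"claw": 1},
  {"offset": [-1,37,0],"yaw": 0,"claw": 1},
])

```text
time_s: 12.37
tool_pos: [0.4866, -0.0387, 0.2222]
tcp_rot: [[-0.0, 0.991, -0.133], [-0.0, -0.133, -0.991], [-1.0, -0.0, 0.0]]
force: [0.8, -0.2, 0.2]
gripper_width: -0.0001
```

Request:
apply_moves([
  {"offset": [-1,37,0],"yaw": 0,"claw": 1},
  {"offset": [-1,37,0],"yaw": 0,"claw": 1},
  {"offset": [0,37,0],"yaw": 0,"claw": 1},
  {"offset": [0,37,0],"yaw": 0,"claw": 1},
  {"offset": [0,37,0],"yaw": 0,"claw": 1},
])

```text
time_s: 12.78
tool_pos: [0.4848, 0.1467, 0.2222]
tcp_rot: [[-0.0, 0.991, -0.132], [-0.0, -0.132, -0.991], [-1.0, 0.0, 0.0]]
force: [-0.3, -1.1, 0.8]
gripper_width: 0.0001
```

Request:
apply_moves([
  {"offset": [0,27,0],"yaw": 0,"claw": 1},
  {"offset": [0,0,0],"yaw": 0,"claw": 1},
])

```text
time_s: 12.95
tool_pos: [0.4848, 0.1758, 0.2219]
tcp_rot: [[-0.0, 0.992, -0.129], [0.001, -0.129, -0.992], [-1.0, -0.0, -0.001]]
force: [0.5, 0.8, -0.2]
gripper_width: -0.0002
```

```bash
python3 - <<'E'
from h import *
im=cam('wrist','w9.png'); cam('scene','s6.png'); cam('top','t6.png')
s=r.read_state(); print(s['tool_pos'],s['force'],s['gripper_width'],s['joints'])
a=cv2.imread('pics/s6.png')[80:300,150:430]; cv2.imwrite('pics/s6z.png',cv2.resize(a,None,fx=2.7,fy=2.7,interpolation=cv2.INTER_CUBIC))
E
```

```text
[0.48498876 0.171903   0.2220168 ] [ 0.75977043 -0.64647702  0.28361193] 2.8914178669745297e-05 [ 1.82356806e-01  2.48604195e-01 -9.38963734e-02  1.22879450e+00
 -3.46647451e-04  1.88496283e+00]
```

View pics/w9.png

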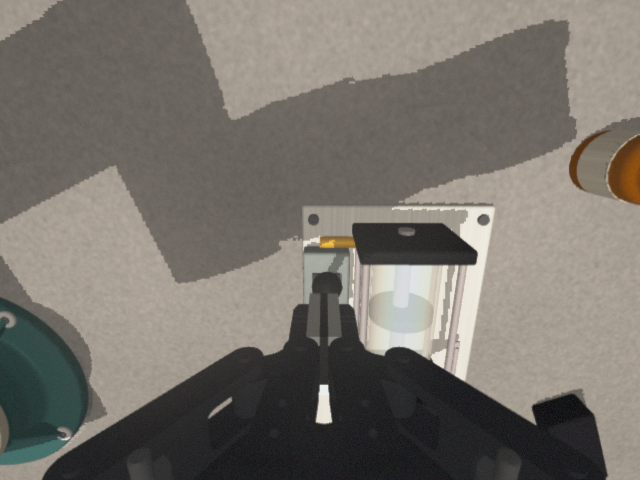

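View pics/s6z.png

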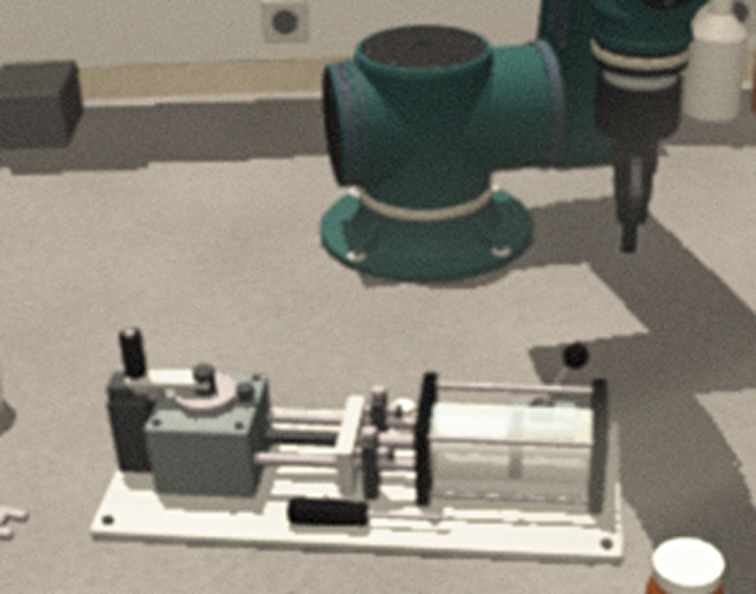

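```bash
python3 - <<'E'
from h import *
im=cam('wrist'); print(im['origin']); p=onz(im,327,283,.108); print(p,torig(p)); print(proj(im,[.481,.1345,.104]), proj(im,r.read_state()['tool_pos']))
E
```

```text
[0.49585879 0.25672712 0.36466764]
[0.48208057 0.13094853 0.108     ] [-0.07474126  0.20139249  0.108     ]
(np.float64(325.16956719965424), np.float64(277.3540863344961)) (np.float64(324.5756397997931), np.float64(312.0987150445351))
```

Request:
apply_moves([
  {"offset": [0,0,-25],"yaw": 0,"claw": 1},
  {"offset": [0,0,-30],"yaw": 0,"claw": 1},
  {"offset": [0,0,-30],"yaw": 0,"claw": 1},
  {"offset": [0,0,-25],"yaw": 0,"claw": 1},
  {"offset": [0,0,-15],"yaw": 0,"claw": 1},
])

```text
time_s: 13.57
tool_pos: [0.4839, 0.1707, 0.0949]
tcp_rot: [[-0.002, 0.991, -0.134], [-0.001, -0.134, -0.991], [-1.0, -0.002, 0.001]]
force: [-0.4, -1.3, -0.1]
gripper_width: 0.0001
```

Request:
apply_moves([
  {"offset": [0,0,0],"yaw": 0,"claw": 1},
  {"offset": [-1,-10,0],"yaw": 0,"claw": 1},
  {"offset": [-1,-10,0],"yaw": 0,"claw": 1},
])

```text
time_s: 13.82
tool_pos: [0.4834, 0.1513, 0.0984]
tcp_rot: [[0.001, 0.991, -0.132], [0.0, -0.132, -0.991], [-1.0, 0.001, -0.0]]
force: [0.5, 1.7, 2.0]
gripper_width: 0.0001
```

```bash
python3 - <<'E'
from h import *
im=cam('wrist','w10.png'); cam('scene','s7.png')
s=r.read_state(); print(s['tool_pos'],s['force'])
a=cv2.imread('pics/s7.png')[120:300,250:430]; cv2.imwrite('pics/s7z.png',cv2.resize(a,None,fx=3.2,fy=3.2,interpolation=cv2.INTER_CUBIC))
E
```

```text
[0.48339804 0.1506725  0.09852959] [ 0.14592796 -0.34276849  0.18336538]
```

View pics/w10.png

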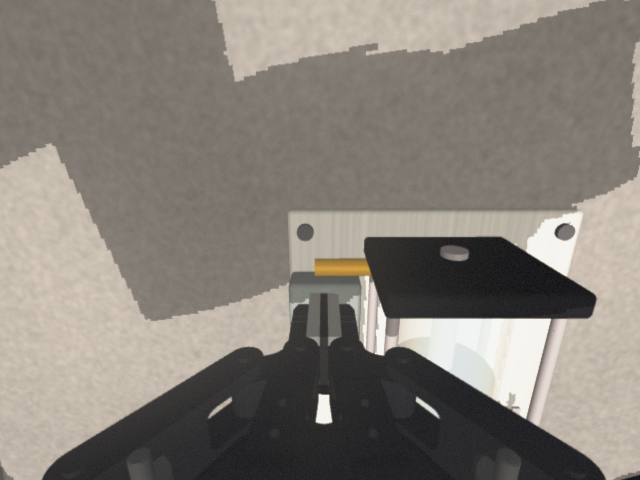

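View pics/s7z.png

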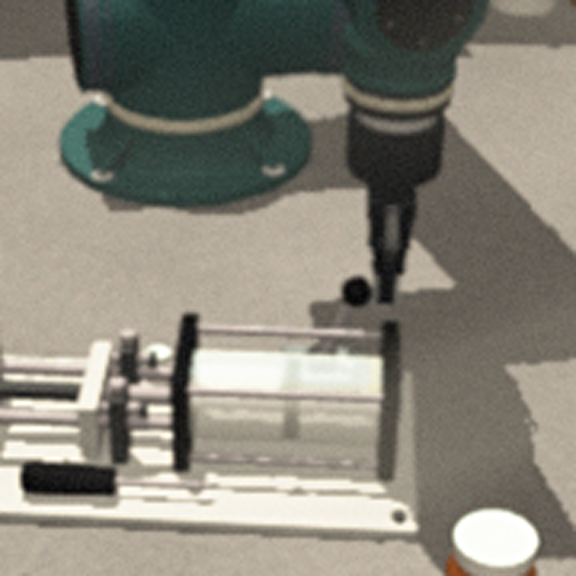

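Request:
apply_moves([
  {"offset": [-1,-8,0],"yaw": 0,"claw": 1},
  {"offset": [-1,-8,0],"yaw": 0,"claw": 1},
  {"offset": [-1,-8,0],"yaw": 0,"claw": 1},
  {"offset": [-1,-8,0],"yaw": 0,"claw": 1},
  {"offset": [-1,-8,0],"yaw": 0,"claw": 1},
])

```text
time_s: 14.33
tool_pos: [0.4777, 0.1115, 0.0974]
tcp_rot: [[0.0, 0.991, -0.132], [-0.0, -0.132, -0.991], [-1.0, 0.0, 0.0]]
force: [0.1, 1.4, 0.6]
gripper_width: 0.0002
```

Request:
apply_moves([
  {"offset": [-1,-8,0],"yaw": 0,"claw": 1},
  {"offset": [-1,-8,0],"yaw": 0,"claw": 1},
  {"offset": [-1,-6,0],"yaw": 0,"claw": 1},
])

```text
time_s: 14.58
tool_pos: [0.4745, 0.0894, 0.0972]
tcp_rot: [[-0.0, 0.991, -0.132], [-0.0, -0.132, -0.991], [-1.0, -0.0, 0.0]]
force: [0.1, 1.5, -0.8]
gripper_width: -0.0001
```

```bash
python3 - <<'E'
from h import *
cam('scene','s8.png')
s=r.read_state(); print(s['tool_pos'],s['force'])
a=cv2.imread('pics/s8.png')[120:300,250:430]; cv2.imwrite('pics/s8z.png',cv2.resize(a,None,fx=3.2,fy=3.2,interpolation=cv2.INTER_CUBIC))
E
```

```text
[0.47443743 0.0888804  0.09716862] [-0.0866515  -1.14401838  0.44924917]
```

View pics/s8z.png

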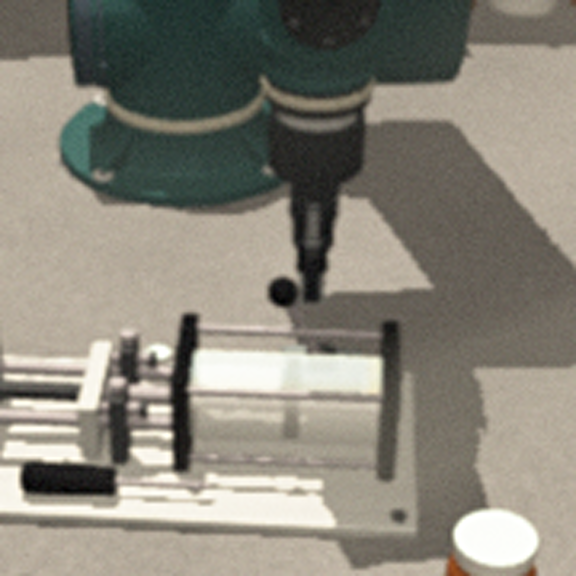

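Request:
apply_moves([
  {"offset": [-0.5,-4,0],"yaw": 0,"claw": 1},
  {"offset": [-0.5,-3,0],"yaw": 0,"claw": 1},
])

```text
time_s: 14.8
tool_pos: [0.474, 0.0844, 0.0973]
tcp_rot: [[0.0, 0.991, -0.131], [0.004, -0.131, -0.991], [-1.0, -0.0, -0.004]]
force: [3.1, 27.5, -3.7]
gripper_width: 0.0002
```

Request:
apply_moves([
  {"offset": [-0.3,-2,0],"yaw": 0,"claw": 1},
])

```text
time_s: 14.88
tool_pos: [0.4739, 0.0842, 0.0973]
tcp_rot: [[0.001, 0.992, -0.13], [0.008, -0.13, -0.991], [-1.0, -0.0, -0.008]]
force: [5.7, 36.5, -4.6]
gripper_width: 0.0003
```

The force jumped to 36 N, so the lever is hard on its own stop. I'm backing off.

Request:
apply_moves([
  {"offset": [0.5,5,0],"yaw": 0,"claw": 1},
  {"offset": [1,10,0],"yaw": 0,"claw": 1},
  {"offset": [2,15,0],"yaw": 0,"claw": 1},
  {"offset": [2,15,0],"yaw": 0,"claw": 1},
  {"offset": [0,0,35],"yaw": 0,"claw": 1},
])

```text
time_s: 15.3
tool_pos: [0.4766, 0.1282, 0.1283]
tcp_rot: [[-0.007, 0.991, -0.13], [-0.001, -0.13, -0.991], [-1.0, -0.007, 0.002]]
force: [0.5, -0.8, -0.8]
gripper_width: -0.0
```

Request:
apply_moves([
  {"offset": [0,0,40],"yaw": 0,"claw": 1},
  {"offset": [0,0,40],"yaw": 0,"claw": 1},
  {"offset": [0,20,30],"yaw": 0,"claw": 1},
  {"offset": [0,40,0],"yaw": 0,"claw": 1},
  {"offset": [0,40,0],"yaw": 0,"claw": 1},
])

```text
time_s: 15.72
tool_pos: [0.4798, 0.2276, 0.2444]
tcp_rot: [[0.004, 0.991, -0.134], [0.001, -0.134, -0.991], [-1.0, 0.004, -0.001]]
force: [0.4, -1.1, -1.0]
gripper_width: -0.0002
```

Request:
apply_moves([
  {"offset": [-20,30,0],"yaw": 0,"claw": 1},
  {"offset": [-20,30,0],"yaw": 0,"claw": 1},
  {"offset": [0,0,0],"yaw": 0,"claw": 1},
  {"offset": [0,0,0],"yaw": 0,"claw": 1},
])

```text
time_s: 16.05
tool_pos: [0.4379, 0.288, 0.2423]
tcp_rot: [[0.0, 0.992, -0.128], [-0.0, -0.128, -0.992], [-1.0, 0.0, 0.0]]
force: [0.5, -0.2, 0.4]
gripper_width: -0.0001
```

```bash
python3 - <<'E'
from h import *
s=cam('scene','s9.png');t=cam('top','t9.png')
st=r.read_state(); print(st['tool_pos'],st['force'],st['time_s'])
a=cv2.imread('pics/s9.png')[180:295,180:390]; cv2.imwrite('pics/s9z.png',cv2.resize(a,None,fx=3.8,fy=3.8,interpolation=cv2.INTER_CUBIC))
a=cv2.imread('pics/t9.png')[215:312,262:440]; cv2.imwrite('pics/t9z.png',cv2.resize(a,None,fx=4.4,fy=4.4,interpolation=cv2.INTER_CUBIC))
E
```

```text
[0.43911381 0.28630529 0.24225826] [ 0.35657369  0.77422548 -0.20251307] 16.15
```

View pics/s9z.png

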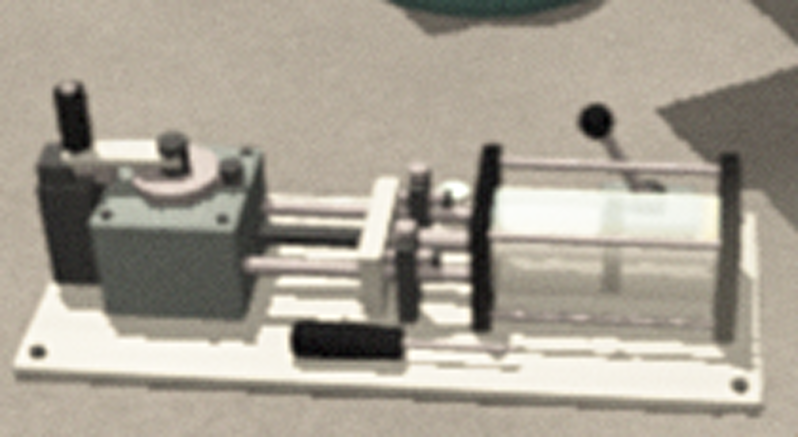

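View pics/t9z.png

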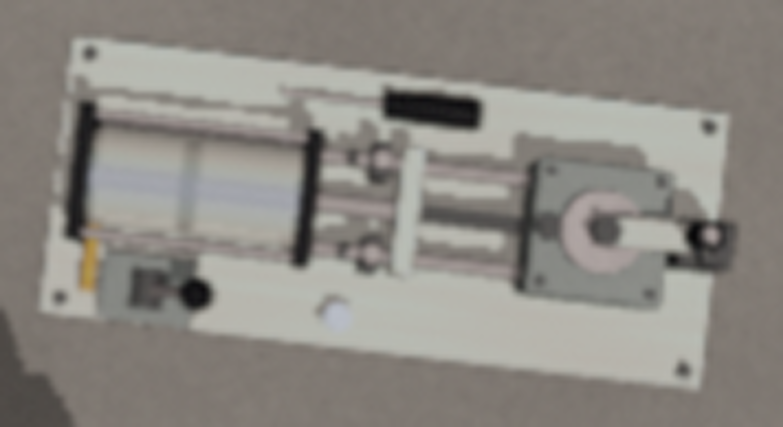

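```bash
python3 - <<'E'
from h import *
t=cam('top'); z=lambda u,v:(262+(u+.5)/4.4-.5,215+(v+.5)/4.4-.5)
b=torig(onz(t,*z(194,293),.104)); b0=torig(onz(t,*z(97,282),.104)); print('ball y',b,b0,'swing',b0-b)
h=onz(t,*z(712,235),.167)*1e3; w=h[:2]-[512,-229.7]; print(h,'a',math.atan2(w[1],-w[0])-.13+4*math.pi,np.hypot(*w))
E
```

```text
ball y [-0.07659898  0.13378828  0.104     ] [-0.07683465  0.2028138   0.104     ] swing [-0.00023567  0.06902553  0.        ]
[ 505.09333726 -292.57521219  167.        ] a 10.974982787182517 63.25341333029425
```

```bash
python3 - <<'E'
from rig import r
print(r.close_job())
E
```

```text
the job is handed in; nothing more can be done
None
```

I wound the crank to its end stop, swung the valve lever shut, let go and handed the job in at about 16 s. The interface gave no verdict.

**Crank:**
- I gripped the handle and wound it clockwise at an even 1.2 to 1.4 rad/s, through the stiff spot twice, with at most about 2 mm of lag.
- One reading while entering the second stiff spot showed about 25 N along the handle's path, above the 12 N given.
- The crosshead met the stop at about 10.9 rad. I wound on to 11.18 rad, where the handle force reached 14.7 N, inside the 12 to 18 N firm band.

**Checks on the crank that disagreed:**
- The force dropped to 9 N when I held still.
- On release the handle sprang back about 0.2 rad. Two views then put it at 10.95 to 10.97 rad.
- That is still just past the contact angle, and the last pictures show the crosshead at the stop. It now bears lightly, held only by friction, not at the full 15 N.

**Valve:**
- I pushed the ball over with the shut fingers until the lever would not move further, then backed off and lifted clear.
- The push reached about 36 N on the valve's own stop, far more than it needed.
- The last top view puts the ball at y 134 mm of the rig, against 132 mm expected for shut.

The gripper is well clear and reads no force. In the last pictures nothing else on the plate looks moved; I did not check the other bench items one by one.

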